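# Tighten the deep filter nut with the orange T-handled socket extension

### The arm

A 6-joint arm with a two-finger parallel gripper is mounted at the origin on a cart in front of the work surface, level with it; the furniture and walls round the work are solid. World frame = base frame: x ahead of the robot, y to its left, z up, the work surface at z = 0. Lengths are in mm, angles in rad, forces in N, time in s.
With the tool pointing down it reaches from about 400 to 925 mm from the base axis. Payload 12.5 kg.
Tool frame: the origin (TCP) lies midway between the tips of the shut fingers; the grasp point (between the pads) lies 19 mm behind it; z points along the fingers, y is the line along which they close (so a half turn about z gives the same grasp; the last joint's range is limited). The gripper opens to 95 mm and grips with 3 to 60 N. Pads are 20 mm wide; open, the fingers measure 119 mm over their backs; the gripper's body (75 mm by 180 mm) begins 59 mm behind the grasp point.
Start: joints at [-0.106, 0.491, 1.559, -0, 1.092, -0.106], TCP at [625.017, 0.021, 214.661] pointing down, gripper open.
Joint ranges: [-3.1, 3.1], [-0.84, 2.19], [0.05, 2.79], [-1.13, 4.28], [0.06, 2.93], [-2.69, 2.69]. Speed limits (rad/s): [2.22, 2.22, 2.79, 3.14, 3.14, 3.14].

### API

Orientations are given as [roll, pitch, yaw] about the fixed x, y, z axes, in that order (R = Rz(yaw) Ry(pitch) Rx(roll)).
In Python, from cell import state, read_camera, camera_info, env gives the robot as it stands.
- The arm moves only by the tool move_arm, never from a script. Its argument "commands" is a list of rows, each a list of 3 entries, a list of its own where there are three numbers: the shift along the world's x, y, z in cm, then the turn, a rotation vector about the world's x, y, z in degrees, then the opening, from 0 (shut) to 1 (fully open). A call has 1 to 10 rows; each row shifts and turns the commanded pose from where the row before left it; what a row does not reach is not made up. A row lasts 1/10 s, in which the tool goes at most 50 mm and 8.59 degrees, less where a joint would pass 70% of its speed; a pose out of reach is approached as far as the arm can. A call with a gripper value outside its range is refused whole. The fingers move at their own pace and stop on an object; the grip force is fixed at half the most. Time passes only in rows, so rows that do not move let the fingers close. It gives the time, the measured TCP pose, the force, the opening and the grip force at its end, in the units of the state.
- state(): the state, without advancing time (a new reading comes with each control period).
- read_camera(name): name is "scene" or "side" or "wrist"; returns the picture (480x640x3 uint8, blue, green, red); there is no depth.
- camera_info(name): a dict with "K" (3x3 intrinsics, pixels), "cam_to_world" (4x4, takes a point from camera to world coordinates). Camera axes: x right, y down, z forward; pixel columns grow to the right and rows downward; lengths in mm; the calibration is good to about 2 mm. The wrist camera is an equidistant fisheye: a pixel r from the principal point sees the ray r / f radians off the axis. A picture is of the moment at which its call begins: read the wrist's pose just before it. camera_info takes no time and is no camera call; for the wrist camera it gives the pose at the moment of the call.
- env.job_done(): hands the job in; it is judged then, once.
The state is a dict: "t": time; "joints": joint angles; "qvel": joint speeds; "tau": joint torques, N m; "eef_pos": TCP position; "tcp_rot": TCP orientation; "ft_force": force on the tool from outside, world axes, zero at the start; "moment": the same for the moment, N m; "opening": opening from 0.0 (shut) to 1.0 (fully open); "grip_force": force on a finger pad.
Only numpy, scipy, OpenCV 4.12 (cv2) and the standard library are available. Lean on these libraries where they do the work, as an engineer would, in place of code of your own. Each camera call takes 0.05 s, during which the arm holds its last target. There are 200 camera calls.

### The job

The nut at the bottom of the filter pot under the orange T-handle is still loose. With the orange socket extension that already stands on it, turn the nut clockwise (seen from above) until the handle points along the two yellow marks on that pot's rim, then let go, leaving the extension standing seated on the nut. Leave the black-handled one as it is.

Things in the scene. Friction and masses are not known exactly. Their poses are not given: they have to be found in the camera images.
- orange_socket: Loose steel socket extension with orange T-handle, standing upright in the bore of a pot, 0.2 to 0.3 kg. Origin: centre of its lower end, 12 mm above the bench; z up the shaft; x along the handle (a half turn looks the same). Handle: bar 90 mm long (x), 16 thick (y), 22 high (z), centre 150 mm above the origin; round 16 mm shaft below. 5 mm sideways play; 5 degrees play on the nut.
- orange_ring: Flat fixed ring on the rim of the orange one's pot, with two opposite yellow marks reaching 64 mm from its middle. Origin: middle of the bore, at the rim, 100 mm above the bench; x along the marks, z up. At first the handle is 34 to 80 degrees short of them, turning clockwise. Pots: two alike, blue, round, 74 mm wide on 104 mm square feet, fixed; bore 48 mm wide, 88 deep.
- orange_housing_nut_top (a point): Top of the 22 mm square brass nut under the orange extension, mid-bore, 26 mm above the bench, hidden in the socket. x is parallel to the handle at the start, z up. It turns clockwise up to 115 degrees against about 0.08 N m of steady friction, stays where left, and does not turn anticlockwise. No stop at the marks.
- black_socket_handle_end (a point): Middle of one end of the black T-handle of the other extension, of the same shape, 162 mm above the bench, in the other blue pot (white marks). Not to be disturbed.

How it is judged:
By the outcome, as a careful person would: the job done as asked, in the order asked, and still so for the second after the job is handed in, with the robot touching nothing.
It also fails if it takes over 32 s, if anything falls off the work surface, if the arm or the gripper's body presses on something with over 40 N, if the wrist force passes 120 N, or if a joint passes its speed limit or range.

## Working session

There is one attempt and no reset: what is moved stays moved. The work goes in short steps, Python scripts to look and compute and a tool call to move; the robot and the scene stay as the last step left them, time stands still between calls to the robot, and variables do not carry over. Pictures are saved under pics/ and viewed, at most 10 in all, crops included, and the job is handed in when it is done.

Besides the shell and the picture viewer there is one more tool, called after ">>>" as name(argument=value, ...), one argument or row to a line, values as JSON. move_arm: Moves the arm, as the interface text tells. Its arguments: {"type":"object","properties":{"commands":{"type":"array"}},"required":["commands"]}

```bash
mkdir -p pics; cat > h.py <<'E'
from cell import state, read_camera, camera_info, env
import numpy as np, cv2
def ray(name,u,v,info=None):
    i=info or camera_info(name); K=np.array(i["K"]);T=np.array(i["cam_to_world"])
    x=(u-K[0,2])/K[0,0]; y=(v-K[1,2])/K[1,1]
    if name=="wrist":
        r=np.hypot(x,y); s=np.sin(r)/max(r,1e-9); d=np.array([x*s,y*s,np.cos(r)])
    else: d=np.array([x,y,1.])
    return T[:3,3],T[:3,:3]@d
def atz(name,u,v,z,info=None):
    o,d=ray(name,u,v,info); return o+d*(z-o[2])/d[2]
def proj(name,p,info=None):
    i=info or camera_info(name); K=np.array(i["K"]);T=np.array(i["cam_to_world"])
    c=T[:3,:3].T@(np.array(p)-T[:3,3])
    if name=="wrist":
        th=np.arctan2(np.hypot(c[0],c[1]),c[2]); n=c[:2]/np.hypot(c[0],c[1])*th
    else: n=c[:2]/c[2]
    return K[0,0]*n[0]+K[0,2],K[1,1]*n[1]+K[1,2]
E
python3 - <<'E'
from h import *
for n in ["scene","wrist"]:
    i=camera_info(n); cv2.imwrite(f"pics/{n}0.png",read_camera(n)); print(n,np.round(i["K"],1).tolist(),np.round(i["cam_to_world"],3).tolist())
s=state();print(s["t"],s["tcp_rot"])
E
```

```text
scene [[616.0, 0.0, 319.7], [0.0, 616.0, 240.7], [0.0, 0.0, 1.0]] [[0.724, -0.332, 0.605, -166.889], [-0.69, -0.373, 0.621, -683.19], [0.019, -0.866, -0.499, 685.397], [0.0, 0.0, 0.0, 1.0]]
wrist [[371.6, 0.0, 313.5], [0.0, 371.6, 238.4], [0.0, 0.0, 1.0]] [[1.0, 0.0, -0.002, 625.6], [-0.0, -0.963, -0.27, 75.726], [-0.002, 0.27, -0.963, 384.623], [0.0, 0.0, 0.0, 1.0]]
0.1 [-3.14060932e+00 -1.40343302e-04  1.57072267e+00]
```

View pics/scene0.png

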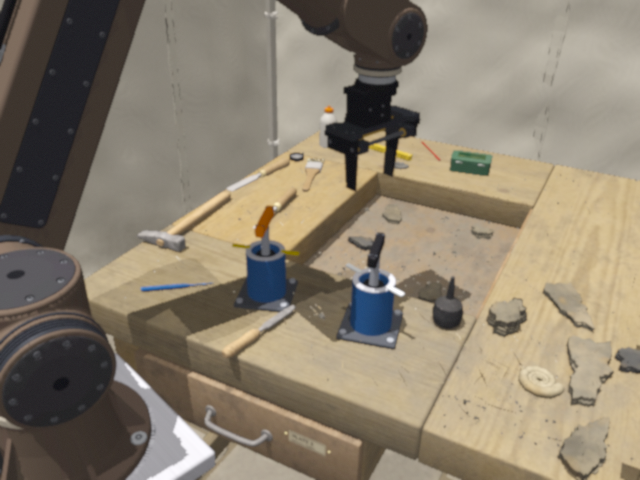

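View pics/wrist0.png

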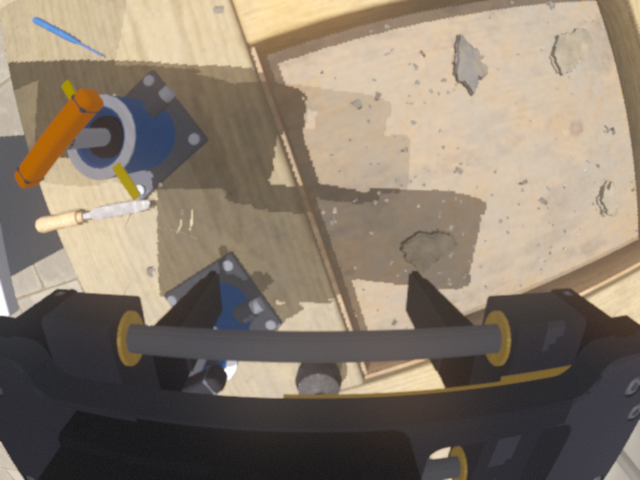

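The orange handle runs in the wrist picture from about (24,178) to (90,100). The yellow marks run from (67,86) to (140,192), and the rim centre is near (102,138). The black-handled pot is at lower left, near (225,350).

```bash
python3 - <<'E'
from h import *
im=cv2.imread("pics/wrist0.png"); sc=cv2.imread("pics/scene0.png")
i=camera_info("wrist")
def comp(im,lo,hi):
    m=cv2.inRange(cv2.cvtColor(im,cv2.COLOR_BGR2HSV),lo,hi); n,l,s,c=cv2.connectedComponentsWithStats(m)
    return [(s[k].tolist(),c[k].round(1).tolist()) for k in range(1,n) if s[k][4]>25]
print(comp(im[:260,:260],(24,150,100),(34,255,255)))
print(comp(im[:260,:260],(5,200,80),(17,255,255)))
print(comp(sc[190:330,200:330],(24,150,100),(34,255,255)))
for p in [(67,86),(140,192),(102,138)]: print("ring",p,atz("wrist",*p,100,i).round(1))
for p in [(24,178),(90,100)]: print("handle",p,atz("wrist",*p,162,i).round(1))
for p in [(265,222),(234,245),(298,253),(266,250)]: print("scene",atz("scene",*p,162 if p[0]==265 else 100).round(1))
for p in [(376,248)]: print("black",atz("scene",*p,162).round(1))
big=cv2.resize(im[60:220,0:220],None,fx=3.6,fy=3.6,interpolation=cv2.INTER_CUBIC); cv2.imwrite("pics/c1.png",big)
E
```

```text
[([62, 80, 13, 19, 151], [67.8, 88.6]), ([113, 164, 26, 35, 325], [125.8, 180.6])]
[([75, 89, 27, 22, 416], [88.0, 99.6]), ([20, 100, 73, 81, 2197], [53.4, 141.5]), ([15, 172, 22, 16, 92], [22.0, 180.6])]
[([33, 54, 16, 4, 33], [40.2, 55.8]), ([82, 61, 17, 5, 59], [90.9, 62.5])]
ring (67, 86) [407.9 135.4 100. ]
ring (140, 192) [480.6  36.  100. ]
ring (102, 138) [446.   84.2 100. ]
handle (24, 178) [406.6  60.6 162. ]
handle (90, 100) [475.9 109.4 162. ]
scene [440.9  82.1 162. ]
scene [411.9 140.5 100. ]
scene [481.9  39.1 100. ]
scene [444.9  86.6 100. ]
black [ 521.3 -112.3  162. ]
```

View pics/c1.png

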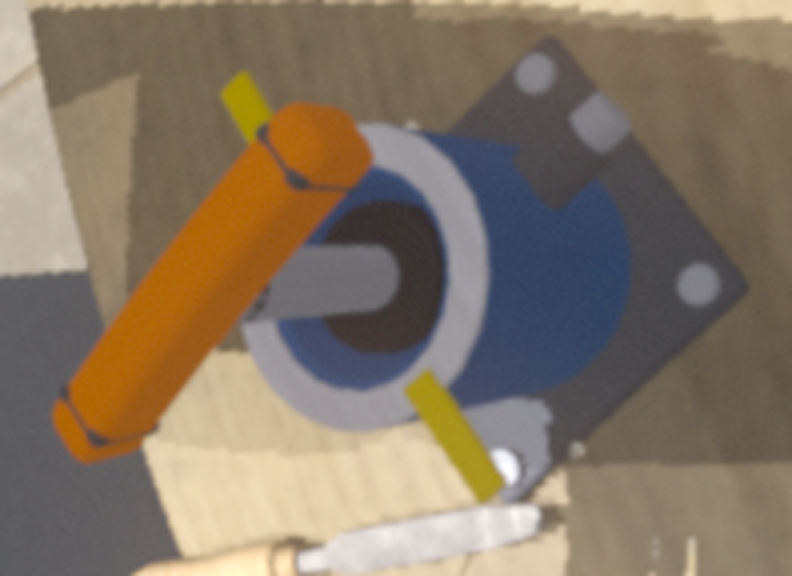

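```bash
cat > fit.py <<'E'
from h import *
from scipy.optimize import minimize
def mask(im,roi):
    u0,v0,u1,v1=roi; m=np.zeros(im.shape[:2],np.uint8)
    m[v0:v1,u0:u1]=cv2.inRange(cv2.cvtColor(im,cv2.COLOR_BGR2HSV),(3,180,60),(20,255,255))[v0:v1,u0:u1]
    return cv2.morphologyEx(m,cv2.MORPH_CLOSE,np.ones((7,7)))
B=np.array([[a*45,b*8,c*11] for a in(-1,1) for b in(-1,1) for c in(-1,1)],float)
def fit(views,p0,tilt=False):
    def render(n,info,sh,p):
        x,y,a=p[:3]; c,s=np.cos(a),np.sin(a)
        P=B@np.array([[c,-s,0],[s,c,0],[0,0,1]]).T+[x,y,162]
        q=np.array([proj(n,k,info) for k in P]); m=np.zeros((sh[0],sh[1]),np.uint8)
        cv2.fillConvexPoly(m,np.round(cv2.convexHull(q.astype(np.float32))*16).astype(int),255,cv2.LINE_AA,4); return m
    def cost(p): return sum(np.abs(render(n,i,m.shape,p).astype(float)-m).sum()/m.sum() for n,i,m in views)
    r=minimize(cost,p0,method="Nelder-Mead",options=dict(initial_simplex=np.array([p0,p0+np.array([6,0,0]),p0+np.array([0,6,0]),p0+np.array([0,0,.15])])))
    return r.x.round(3),np.degrees(r.x[2]).round(1),round(r.fun,3)
E
python3 - <<'E'
from fit import *
im=cv2.imread("pics/wrist0.png"); sc=cv2.imread("pics/scene0.png")
W=("wrist",camera_info("wrist"),mask(im,(0,60,120,200))); S=("scene",camera_info("scene"),mask(sc,(245,195,285,250)))
p0=np.array([441,84,.62])
for v in ([W],[S],[W,S]): print(fit(v,p0))
i=camera_info("wrist")
a,b=[atz("wrist",(u+.5)/3.6-.5,(v+.5)/3.6-.5+60,100,i) for u,v in((232,83),(491,495))]
print(a,b,(a+b)/2,np.degrees(np.arctan2(*(b-a)[1::-1])),np.linalg.norm(b-a))
E
```

```text
(array([440.847,  85.25 ,   0.582]), np.float64(33.3), np.float64(0.28))
(array([441.259,  84.615,   0.76 ]), np.float64(43.5), np.float64(0.676))
(array([441.264,  84.559,   0.742]), np.float64(42.5), np.float64(1.053))
[404.35822553 139.04602697 100.        ] [476.36339599  31.79490857 100.        ] [440.36081076  85.42046777 100.        ] -56.12377811265136 129.18028863366888
```

>>> move_arm(
  commands=[
    [[-1, 0.9, 0.1], [0, 0, 8], 1],
    [[-1, 0.9, 0.1], [0, 0, 8], 1],
    [[-1, 0.9, 0.1], [0, 0, 8], 1],
    [[-1, 0.9, 0.1], [0, 0, 8], 1],
    [[-1, 0.9, 0.1], [0, 0, 8], 1],
    [[-1, 0.9, 0.1], [0, 0, 8], 1],
    [[-1, 0.9, 0.1], [0, 0, 8], 1],
    [[-1, 0.9, 0.1], [0, 0, 8], 1],
    [[-1, 0.9, 0.1], [0, 0, 8], 1],
    [[-1, 0.9, 0.1], [0, 0, 8], 1],
  ],
)

```text
t: 1.1
eef_pos: [524.4, 90.4, 224.5]
tcp_rot: [-3.142, -0.001, 2.973]
ft_force: [-0.8, 0.1, -0.1]
opening: 1.001
grip_force: 0.0
```

>>> move_arm(
  commands=[
    [[-1, 0.9, 0.1], [0, 0, 8], 1],
    [[-1, 0.9, 0.1], [0, 0, 8], 1],
    [[-1, 0.6, 0.1], [0, 0, 8], 1],
    [[-0.5, 0.6, 0.1], [0, 0, 8], 1],
    [[0, 0, 0], [0, 0, 8], 1],
    [[0, 0, 0], [0, 0, 0], 1],
    [[0, 0, 0], [0, 0, 0], 1],
  ],
)

```text
t: 1.8
eef_pos: [490.0, 120.0, 228.5]
tcp_rot: [3.141, -0.0, -2.622]
ft_force: [0.2, -0.7, 0.8]
opening: 1.0
grip_force: 0.0
```

```bash
python3 - <<'E'
from h import *
i=camera_info("wrist"); im=read_camera("wrist"); cv2.imwrite("pics/w1.png",im); np.save("w1.npy",i["cam_to_world"])
s=state();print(s["t"],s["eef_pos"],s["tcp_rot"],s["joints"])
E
```

```text
1.85 [490.03978886 119.93725397 228.52583956] [ 3.14140614e+00 -2.25464589e-04 -2.62192769e+00] [ 1.08989650e-01  3.04501410e-01  1.83023282e+00  9.58103572e-05
  1.00713961e+00 -1.98152283e+00]
```

View pics/w1.png

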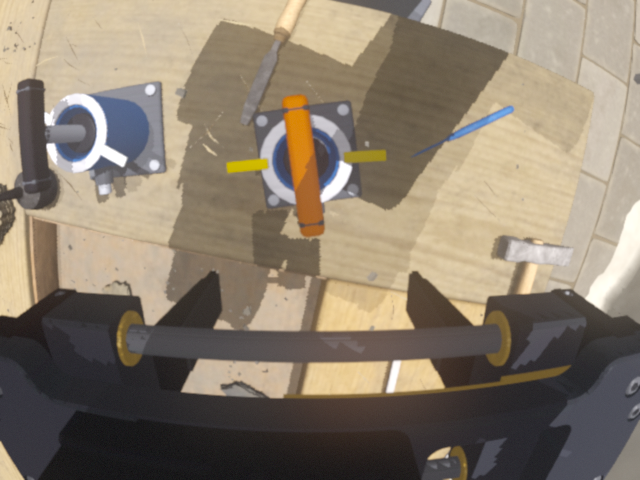

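The close view shows the orange handle from (295,100) to (313,232). The marks run from (228,167) to (386,156), and the rim centre is at (307,160). I'll get positions and angles from these.

```bash
python3 - <<'E'
from fit import *
im=cv2.imread("pics/w1.png"); i=camera_info("wrist")
m=mask(im,(270,80,340,250)); print((m>0).sum())
print(fit([("wrist",i,m)],np.array([441,85,.62])))
y=cv2.inRange(cv2.cvtColor(im,cv2.COLOR_BGR2HSV),(23,150,90),(35,255,255)); y[:,:215]=0;y[:,400:]=0;y[:140]=0;y[185:]=0
v,u=np.nonzero(y); P=np.array([atz("wrist",a,b,100,i)[:2] for a,b in zip(u,v)])
L=P[u<300];R=P[u>330]; d=L.mean(0)-R.mean(0); print(L.mean(0),R.mean(0),(L.mean(0)+R.mean(0))/2,np.degrees(np.arctan2(d[1],d[0])),np.linalg.norm(d))
for Q in(L,R): 
  w=np.linalg.svd(Q-Q.mean(0))[2][0]; print(np.degrees(np.arctan2(w[1],w[0])))
for p in [(295,100),(313,232)]: print(atz("wrist",*p,165,i))
# handle centroid axis at z~173
v,u=np.nonzero(m); P=np.array([atz("wrist",a,b,166,i)[:2] for a,b in zip(u,v)]); w=np.linalg.svd(P-P.mean(0),full_matrices=False)[2][0]
print(P.mean(0),np.degrees(np.arctan2(w[1],w[0])))
E
```

```text
3175
(array([443.394,  85.756,   0.634]), np.float64(36.3), np.float64(0.265))
[470.76042924  45.55588354] [416.47782977 125.47210701] [443.61912951  85.51399527] -55.81393558191101 96.60850572430647
-55.93051942157843
-55.662968919354014
[409.92590357  60.28155722 165.        ]
[477.85795121 111.92525751 165.        ]
[442.04330991  83.97736502] 37.07168105832863
```

>>> move_arm(
  commands=[
    [[-2.3, -1.8, 0], [0, 0, 4], 1],
    [[-2.4, -1.7, 0], [0, 0, 3], 1],
    [[0, 0, 0], [0, 0, 0], 0.6],
    [[0, 0, -2.2], [0, 0, 0], 0.5],
    [[0, 0, -2.2], [0, 0, 0], 0.5],
    [[0, 0, -2.2], [0, 0, 0], 0.5],
    [[0, 0, -1.9], [0, 0, 0], 0.5],
    [[0, 0, 0], [0, 0, 0], 0.5],
    [[0, 0, 0], [0, 0, 0], 0.5],
  ],
)

```text
t: 2.75
eef_pos: [443.5, 85.1, 143.9]
tcp_rot: [3.141, -0.0, -2.497]
ft_force: [1.1, -0.2, -0.3]
opening: 0.515
grip_force: 0.0
```

```bash
python3 - <<'E'
from h import *
im=read_camera("wrist"); cv2.imwrite("pics/w2.png",im)
s=state();print(s["t"],s["eef_pos"],s["tcp_rot"],s["ft_force"])
E
```

```text
2.8 [443.64877767  85.1060943  144.31826899] [-3.14127312e+00  6.54820129e-04 -2.49705648e+00] [-0.02313853  0.38856917 -0.13884486]
```

View pics/w2.png

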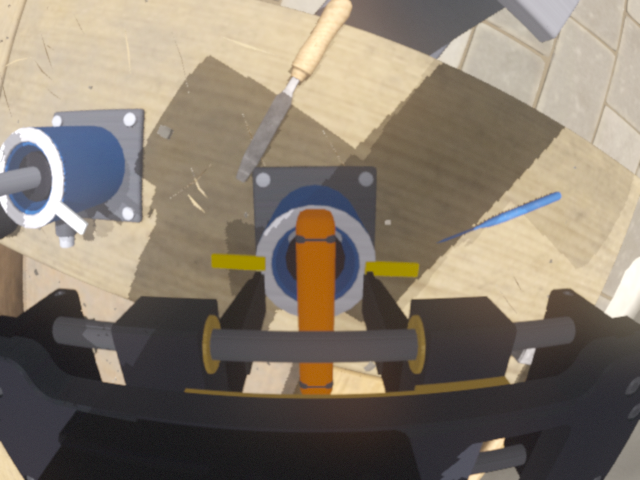

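The handle is centred between the fingers and parallel to them, running from (316,212) down to (316,390). Closing.

>>> move_arm(
  commands=[
    [[0, 0, 0], [0, 0, 0], 0.0],
    [[0, 0, 0], [0, 0, 0], 0.0],
    [[0, 0, 0], [0, 0, 0], 0.0],
    [[0, 0, 0], [0, 0, 0], 0.0],
    [[0, 0, 0], [0, 0, 0], 0.0],
    [[0, 0, 0], [0, 0, 0], 0.0],
  ],
)

```text
t: 3.4
eef_pos: [443.1, 85.1, 143.8]
tcp_rot: [3.142, 0.0, -2.496]
ft_force: [-0.3, 0.7, 3.1]
opening: 0.166
grip_force: 30.0
```

>>> move_arm(
  commands=[
    [[0, 0, 0], [0, 0, -4], 0],
    [[0, 0, 0], [0, 0, -6], 0],
    [[0, 0, 0], [0, 0, -6], 0],
    [[0, 0, 0], [0, 0, -6], 0],
    [[0, 0, 0], [0, 0, -6], 0],
    [[0, 0, 0], [0, 0, -6], 0],
    [[0, 0, 0], [0, 0, -6], 0],
    [[0, 0, 0], [0, 0, -6], 0],
    [[0, 0, 0], [0, 0, -4], 0],
    [[0, 0, 0], [0, 0, 0], 0],
  ],
)

```text
t: 4.4
eef_pos: [442.9, 85.2, 143.9]
tcp_rot: [3.141, -0.0, 2.914]
ft_force: [-2.1, 2.1, 5.8]
opening: 0.165
grip_force: 30.0
```

```bash
python3 - <<'E'
from h import *
im=read_camera("wrist"); cv2.imwrite("pics/w3.png",im)
s=state();print(s["t"],s["eef_pos"],np.degrees(s["tcp_rot"]),s["ft_force"],s["moment"],s["opening"])
E
```

```text
4.45 [442.90691225  85.20929297 143.81912864] [ 1.79976949e+02 -1.00940542e-02  1.67077362e+02] [-2.80757966  2.8645156   5.01965293] [ 0.70738301  0.36618318 -0.05897781] 0.1673485693410443
```

View pics/w3.png

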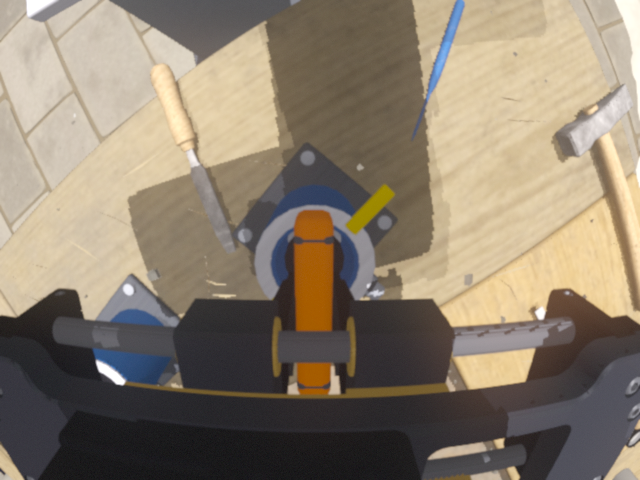

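The handle is held firmly, and a yellow mark shows at (370,210), still about 43° ahead clockwise. I'll turn the rest.

>>> move_arm(
  commands=[
    [[0, 0, 0], [0, 0, -4], 0],
    [[0, 0, 0], [0, 0, -6], 0],
    [[0, 0, 0], [0, 0, -6], 0],
    [[0, 0, 0], [0, 0, -6], 0],
    [[0, 0, 0], [0, 0, -6], 0],
    [[0, 0, 0], [0, 0, -6], 0],
    [[0, 0, 0], [0, 0, -5], 0],
    [[0, 0, 0], [0, 0, -3], 0],
    [[0, 0, 0], [0, 0, 0], 0],
    [[0, 0, 0], [0, 0, 0], 0],
  ],
)

```text
t: 5.45
eef_pos: [443.0, 85.2, 143.8]
tcp_rot: [3.141, -0.0, 2.184]
ft_force: [-1.0, 2.3, 4.9]
opening: 0.166
grip_force: 30.0
```

```bash
python3 - <<'E'
from h import *
i=camera_info("wrist");im=read_camera("wrist"); cv2.imwrite("pics/w4.png",im)
s=state();print(s["t"],s["eef_pos"],np.degrees(s["tcp_rot"]),s["ft_force"],s["moment"],s["opening"])
y=cv2.inRange(cv2.cvtColor(im,cv2.COLOR_BGR2HSV),(23,150,90),(35,255,255)); y[280:]=0;y[:,:250]=0;y[:,390:]=0
v,u=np.nonzero(y); print(len(u)); 
if len(u)>20:
  P=np.array([atz("wrist",a,b,100,i)[:2] for a,b in zip(u,v)]);w=np.linalg.svd(P-P.mean(0),full_matrices=False)[2][0];d=P.mean(0)-[443.5,85.4]
  print(P.mean(0),np.degrees(np.arctan2(w[1],w[0])),np.degrees(np.arctan2(d[1],d[0])))
E
```

```text
5.5 [442.98834152  85.22246955 143.8522506 ] [ 1.79978842e+02 -1.77954009e-02  1.25123989e+02] [-1.88995749  3.30046864  4.64494299] [0.80390873 0.33962669 0.01025573] 0.16450498063951613
809
[415.93006225 126.03080291] -55.69460768254298 124.15876352741971
```

View pics/w4.png

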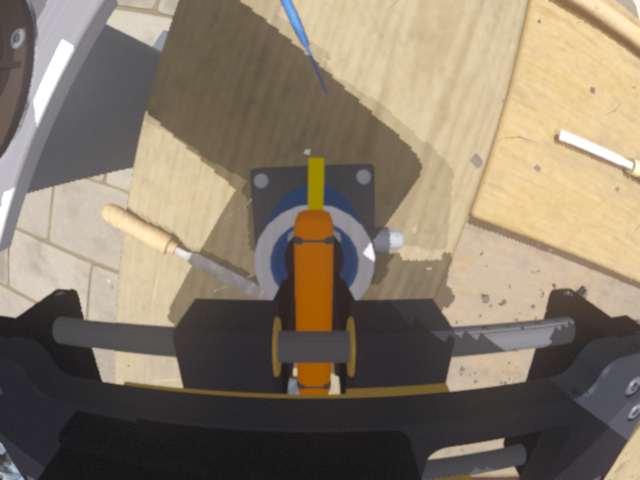

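The mark at (316,185) lines up with the handle, with about 0.9° left. Trim and release.

>>> move_arm(
  commands=[
    [[0, 0, 0], [0, 0, -1], 0],
    [[0, 0, 0], [0, 0, 0], 0],
    [[0, 0, 0], [0, 0, 0], 0],
    [[0, 0, 0], [0, 0, 0], 0.4],
    [[0, 0, 0], [0, 0, 0], 0.5],
    [[0, 0, 0], [0, 0, 0], 0.5],
    [[0, 0, 0], [0, 0, 0], 0.5],
  ],
)

```text
t: 6.2
eef_pos: [443.0, 84.9, 143.6]
tcp_rot: [-3.141, -0.0, 2.165]
ft_force: [-0.4, -0.8, -0.4]
opening: 0.446
grip_force: 0.0
```

>>> move_arm(
  commands=[
    [[0, 0, 1], [0, 0, 0], 0.5],
    [[0, 0, 2.5], [0, 0, 0], 0.5],
    [[0, 0, 2.5], [0, 0, 0], 0.5],
    [[0, 0, 2.5], [0, 0, 0], 0.5],
    [[2.5, -3.5, 0], [0, 0, 0], 0.5],
    [[2.5, -3.5, 0], [0, 0, 0], 0.5],
    [[0, 0, 0], [0, 0, 0], 0.5],
    [[0, 0, 0], [0, 0, 0], 0.5],
  ],
)

```text
t: 7.0
eef_pos: [493.0, 14.5, 228.9]
tcp_rot: [-3.142, -0.0, 2.163]
ft_force: [-1.2, 0.1, -0.1]
opening: 0.502
grip_force: 0.0
```

```bash
python3 - <<'E'
from fit import *
i=camera_info("wrist");im=read_camera("wrist"); cv2.imwrite("pics/w5.png",im)
s=state();print(s["t"],s["eef_pos"],np.degrees(s["tcp_rot"]),s["ft_force"])
m=mask(im,(240,60,400,270)); v,u=np.nonzero(m); P=np.array([atz("wrist",a,b,166,i)[:2] for a,b in zip(u,v)]); w=np.linalg.svd(P-P.mean(0),full_matrices=False)[2][0]
print(P.mean(0),np.degrees(np.arctan2(w[1],w[0])), fit([("wrist",i,m)],np.array([443,85,-.97])))
E
```

```text
7.05 [492.5793903   15.1113839  228.88221496] [-1.79989323e+02 -2.24024438e-02  1.23967143e+02] [ 0.56321074  0.16741451 -0.47558502]
[443.89165841  85.03783082] -55.09688942071567 (array([444.742,  83.101,  -0.968]), np.float64(-55.5), np.float64(1.083))
```

View pics/w5.png

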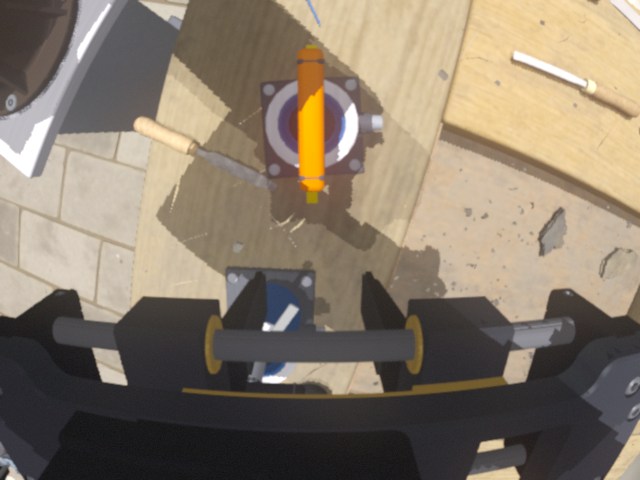

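The handle covers the marks, with yellow tips at (311,47) and (312,197), and it stands upright. The gripper is clear, so I'm handing in.

```bash
python3 -c "
from cell import env; print(env.job_done())"
```

```text
the job is handed in; nothing more can be done
None
```

I turned the orange extension about 93° clockwise, until its handle lay along the yellow marks to within about 1° in the last camera check, then let go. It was left standing upright on the nut, the black-handled one was not touched, and the job was handed in at about 7 s. The 93° is more than the 34–80° the task gave, but it is what the images showed.

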